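# Bring up the laser

## Robot

A 7-joint arm with a two-finger parallel gripper is mounted at the origin on the work surface. World frame = base frame: x ahead of the robot, y to its left, z up, the work surface at z = 0. Lengths are in mm, angles in rad, forces in N, time in s.
With the tool pointing down it reaches from about 425 to 1025 mm from the base axis. Payload 9.4 kg.
Tool frame: the origin (TCP) lies on the centre line of the jaws, within the pads' length; the fingertips stand 17 mm ahead of it and the grasp point (between the pads) lies 2 mm behind it; z points along the fingers, y is the direction in which the jaws open and shut (so a half turn about z gives the same grasp; the last joint's range is limited). The gripper opens to 93 mm and grips with 3 to 60 N. Pads are 15 mm wide; open, the fingers measure 128 mm over their backs; the gripper's body (75 mm by 188 mm) begins 65 mm behind the grasp point.
Start: joints at [-1.362, 0.599, -0.003, 1.599, 0.002, 0.943, -0.08], TCP at [204.4, 695.59, 235.618] pointing down, gripper open.
Joint ranges: [-2.57, 2.57], [-0.35, 1.97], [-1.29, 1.29], [0.11, 2.56], [-1.05, 4.19], [0.11, 1.86], [-2.63, 2.63]. Speed limits (rad/s): [2.22, 2.22, 3.01, 3.01, 3.14, 3.14, 3.14].

## Interface

Orientations are given as [roll, pitch, yaw] about the fixed x, y, z axes, in that order (R = Rz(yaw) Ry(pitch) Rx(roll)).
In Python, from station import robot, cams, search_frame, mark_of gives the robot as it stands. The module is installed in compiled form; this text tells all that it offers.
- The arm moves only by the tool carry_out, never from a script. Its argument "moves" is a list of rows, each an object of numbers: "tx", "ty", "tz": the shift along the tool's x, y, z in mm; "twist": the turn about the tool's z in degrees; "grip": the opening in per cent of the stroke, from 0 (shut) to 100 (fully open). In form: [{"tx": .., "ty": .., "tz": .., "twist": .., "grip": ..}, ...]. A call has 1 to 12 rows; each row shifts and turns the pose as measured when the row begins, along the tool's axes as they then stand; what a row does not reach is not made up. A row lasts 1/12 s, in which the tool goes at most 41.7 mm and 7.16 degrees, less where a joint would pass 70% of its speed; a pose out of reach is approached as far as the arm can. A call is refused whole if a number of a shift passes 41.7 or a number of a turn 7.16, either way. A call with a gripper value outside its range is refused whole. The fingers move at their own pace and stop on an object; "squeeze" is the grip in N (left out, the last holds). Time passes only in rows, so rows that do not move let the fingers close. It gives the time, the measured TCP pose, the force and the opening at its end, in the units of the state.
- robot.get_state(): the state, without advancing time (a new reading comes with each control period).
- cams.snapshot(name): name is "scene" or "top"; returns a dict with "frame" (384x512x3 uint8, red, green, blue), "range_z" (384x512 float32, mm along the optical axis (not along the pixel's ray), 0 where there is no reading), "fx", "fy", "cx", "cy" (pixels), "D" ([k1, k2, p1, p2, k3] as OpenCV has them; the pictures are not rectified), "view" (4x4, takes a point from world to camera coordinates). Camera axes: x right, y up, looking along -z (the intrinsics and any distortion apply to the point x, -y, -z); pixel columns grow to the right and rows downward; lengths in mm; the calibration is good to about 2 mm. A picture is of the moment at which its call begins.
- robot.hand_in(): hands the job in, once; it reports no verdict.
Trained networks look in the newest picture that a camera, given by its name, has taken for a name from the list of things; names that differ only in an ending like _2 or _b are one class to them, and where a whole thing is asked for, a point or a joint stands for the part that bears it (a point fixed in the world has none). Each returns a list of dicts, best first, with "confidence" (0 to 1); they miss things now and then, are a little off and sometimes report something else, mostly with a low value. They report only what shows in the picture. A call takes as long as a camera call. They do not tell look-alikes from the thing itself.
- search_frame(camera, thing): "xy" ([column, row] in pixels, amid what is visible of it).
- mark_of(camera, thing): "xy" ([column, row] in pixels: a listed point, or the origin of a listed thing).
The state is a dict: "time_s": time; "joints": joint angles; "joint_velocities": joint speeds; "joint_torque": joint torques, N m; "tcp_pos": TCP position; "ee_rot": TCP orientation; "contact_force": force on the tool from outside, world axes, zero at the start; "wrist_torque": the same for the moment, N m; "opening": opening from 0.0 (shut) to 1.0 (fully open).
Only numpy, scipy, OpenCV 4.12 (cv2) and the standard library are available. Lean on these libraries where they do the work, as an engineer would, in place of code of your own. Each camera call takes 0.05 s, during which the arm holds its last target. There are 200 camera calls.

## Task

Bring up the laser in the safe order: press the mains rocker on the laser controller fully over to ON (the end with the white dot), then press the blue reset button on the interlock box, then press the green start button on the controller. Use fingertip presses only, each button fully in and held for a moment before letting it spring back; pick nothing up, and leave everything on the table standing where it is. Do not press the red stop button, the red emergency stop or the white bypass button, and press neither reset nor start before the mains is on.

Things in the scene. Friction and masses are not known exactly. Their poses are not given: they have to be found in the camera images.
- controller: laser controller: loose cream desk console, 2.2 kg, 165 mm deep (x) by 210 wide (y), dark face sloping 8 degrees up towards its +x (face 48 mm above the table at the low -x edge, 60 at the centre, 72 at the high edge). Front row near the low edge, from +y to -y: black rocker, red stop, green start; rear row: key (32 mm above the face), display, emergency stop. Origin: centre of its underside; z up
- mains (a joint): angle of the mains rocker (rad): 0 = off, 0.32 = fully on; it stays where it is left, about 3 N on the raised end rocks it. A black V-shaped paddle 36 mm long (along the controller's y) by 26 mm wide, pivoted at mid-length, in a bezel 46 by 36 mm, 2 mm high. The ON half (white dot) lies to the controller's +y. Off, its end stands 10 mm above the face; on, this half lies level with and 4 mm above the face
- mains_on_end (a point): point on top of the rocker's ON half, on its centre line, 15 mm from the pivot and 3 mm from the ON end; it moves in about 4.7 mm as the rocker goes over. Its z axis is the face normal (within 2 degrees) while the rocker is off. A fingertip centred here or up to 8 mm farther out (controller's +y) rocks it; nearer the pivot it would not go fully over
- start (a joint): travel of the green start button (m): 0 = up, 0.005 = fully in; a spring button, 1.4 N to start, 4.5 N for full travel; it comes back when let go
- start_top (a point): centre of the top of the green start button on the controller: cap 25 mm across, 10 mm above the face when up, in a steel collar 33 mm across and 3 mm high. z axis: outward normal of the sloping face; it is pressed along -z
- reset (a joint): travel of the blue reset button (m): 0 = up, 0.005 = fully in; a spring button, 1.4 N to start, 4.5 N for full travel; it comes back when let go
- reset_top (a point): centre of the top of the blue reset button on the interlock box: cap 25 mm across, 68 mm above the table, 10 mm above the box when up, in a steel collar 33 mm across and 3 mm high; pressed straight down
- interlock_box: interlock box: loose grey die-cast box with a level top, 1.1 kg, 105 mm (x) by 130 mm (y), 58 mm high. Origin: centre of its underside on the table; z up. On top the blue reset button at (-18, +30) mm, the white bypass button at (-18, -30) mm, and green, amber and red lamp domes 8 mm high in a row at x = +26 mm
- bypass (a joint): travel of the white door-bypass button (m), 0 = up, 0.005 = in; must not be pressed
- bypass_top (a point): centre of the top of the white bypass button, 25 mm across, same height as the blue one and 60 mm from it
- stop (a joint): travel of the red stop button (m), 0 = up, 0.005 = in; must not be pressed
- stop_top (a point): centre of the top of the red stop button on the controller, 25 mm across, 50 mm from the green one
- estop (a joint): travel of the emergency stop (m), 0 = up, 0.004 = in; must not be pressed
- estop_top (a point): top of the red mushroom emergency stop (40 mm across, yellow collar 48 mm), 29 mm above the controller's face
- joystick_console: stage joystick console, not used: a loose white sloping desk console with a dark face, 165 mm (x) by 120 mm (y), 38 to 62 mm high, with a black joystick rising to about 122 mm and three grey keys. Origin: centre of its underside
- objective: microscope objective standing upright in front of the interlock box: steel, 32 mm across, 48 mm high; origin at the centre of its underside
- slide_box: white slide box with a blue lid, 72 by 97 mm, 33 mm high; origin at the centre of its underside
- mirror_mount: mirror in a black mount on a steel post and round foot 48 mm across, 105 mm high; origin at the centre of its underside
- oil_bottle: small amber bottle with a black cap, 30 mm across, 68 mm high; origin at the centre of its underside
- sample_case: round white sample case with a clear lid, 57 mm across, 17 mm high; origin at the centre of its underside
- hex_driver: hand driver with an orange handle lying on the table, 160 mm long along its x axis, 26 mm high; origin under its mid-length
Not all that is in view belongs to the job. Of the things that look like the interlock_box, the smallest one is meant.

How it is judged (in metres and radians):
On the way, in this order (a step that is already met when the one before it is completed fails the run):
1. the mains rocker is pressed over to on (value of joint mains above 0.28 rad), for 0.1 s.
2. with the mains on, the blue reset button is pressed in (value of joint mains above 0.28 rad and value of joint reset above 0.004 m), for 0.1 s.
3. then the green start button is pressed in (value of joint mains above 0.28 rad and value of joint start above 0.004 m), for 0.1 s.
At the end, for the whole second after the job is handed in: the mains rocker stands on (over 0.28 of 0.32 rad), all buttons are up again (within 1 mm), and the consoles, the interlock box and all small things are at rest within 20 mm of where they began (value of joint mains above 0.28 rad and value of joint each of reset, start, stop, bypass, estop below 0.001 m and distance of each of controller, interlock_box, joystick_console, objective, slide_box, mirror_mount, oil_bottle, sample_case, hex_driver from where it was at the start of the episode below 0.02 m and linear speed of each of controller, interlock_box, joystick_console, objective, slide_box, mirror_mount, oil_bottle, sample_case, hex_driver below 0.01 m/s); the robot touches nothing.
It fails at once if the red stop, the emergency stop or the white bypass button is pressed (over 2 mm) (value of joint any of stop, estop, bypass above 0.002 m).
It fails at once if reset or start is pressed while the mains is off (value of joint mains below 0.16 rad and value of joint any of reset, start above 0.003 m).
It fails at once if the controller, the interlock box or the joystick console is shifted or lifted over 20 mm (distance of any of controller, interlock_box, joystick_console from where it was at the start of the episode above 0.02 m).
It fails at once if a small thing on the table is shifted, lifted or carried over 20 mm (distance of any of objective, slide_box, mirror_mount, oil_bottle, sample_case, hex_driver from where it was at the start of the episode above 0.02 m).
It fails at once if the mirror, the objective or the bottle is tipped over (angle between any of mirror_mount, objective, oil_bottle's own z axis and vertical above 0.5 rad).
It also fails if it takes over 48 s, if anything falls off the work surface, if the arm or the gripper's body presses on something with over 40 N, if the wrist force passes 120 N, or if a joint passes its speed limit or range.

## Working session

There is one attempt and no reset: what is moved stays moved. The work goes in short steps, Python scripts to look and compute and a tool call to move; the robot and the scene stay as the last step left them, time stands still between calls to the robot, and variables do not carry over. Pictures are saved under pics/ and viewed, about 8 in all and at most 12, crops included, and the job is handed in when it is done.

Besides the shell and the picture viewer there is one more tool, called after "Emit:" by a JSON object that holds its "name" and its "arguments". carry_out: Moves the arm, as the interface text tells. Its arguments: {"type":"object","properties":{"moves":{"type":"array"},"squeeze":{"type":"number"}},"required":["moves"]}

```bash
mkdir -p pics
cat > h.py <<'E'
import numpy as np, cv2
from station import robot, cams, search_frame, mark_of
def snap(n): return cams.snapshot(n)
def world(s,uv,z=None):
    K=np.array([[s["fx"],0,s["cx"]],[0,s["fy"],s["cy"]],[0,0,1.]])
    x,y=cv2.undistortPoints(np.array([[uv]],float),K,np.array(s["D"],float))[0,0]
    M=np.linalg.inv(np.array(s["view"])); d=M[:3,:3]@[x,-y,-1]; o=M[:3,3]
    if z is not None: return o+d*(z-o[2])/d[2]
    u,v=np.round(uv).astype(int); p=s["range_z"][v-1:v+2,u-1:u+2]; p=p[p>0]
    return o+d*np.median(p) if len(p) else None
E
python3 - <<'E'
from h import *
np.set_printoptions(precision=1,suppress=True)
print(robot.get_state())
for c in("top","scene"):
    s=snap(c); cv2.imwrite(f"pics/{c}1.png",cv2.resize(s["frame"][:,:,::-1],(768,576)))
    print(c,np.linalg.inv(s["view"])[:3,3])
    for t in("controller","interlock_box","mains_on_end","start_top","reset_top","bypass_top","stop_top","estop_top"):
        for r in mark_of(c,t)[:4]:
            print(t,round(r["confidence"],2),np.array(r["xy"]),world(s,r["xy"]))
E
```

```text
{'time_s': 0.0, 'joints': array([-1.4,  0.6, -0. ,  1.6,  0. ,  0.9, -0.1]), 'joint_velocities': array([-0., -0., -0., -0., -0.,  0.,  0.]), 'joint_torque': array([ -0. , -76.5,   1.5, -25.2,  -0.1,   0. ,   0. ]), 'tcp_pos': array([204.3, 695.1, 234.8]), 'ee_rot': array([-3.1,  0. ,  2.9]), 'contact_force': array([-0.2, -0.4, -0.2]), 'wrist_torque': array([-0.,  0.,  0.]), 'opening': 0.9985046991637015}
top [ 259.5   33.8 1350.2]
controller 0.84 [351.  174.2] [ 541.  -298.2   61.7]
interlock_box 0.75 [185.8 195.8] [516.3 255.2  61. ]
interlock_box 0.71 [136.1 272.5] [281.8 420.   79.5]
interlock_box 0.57 [134.9 146.1] [697.1 414.4  79.5]
interlock_box 0.52 [263.5 190.4] [514.7  -2.8  46.8]
mains_on_end 0.69 [181.7 201. ] [498.9 268.4  67.6]
start_top 0.51 [371.9 181.2] [ 510.7 -363.5   63.9]
reset_top 0.61 [113.4 282. ] [258.8 486.4  94.5]
reset_top 0.58 [113.7 132.1] [748.1 480.6  92.6]
reset_top 0.56 [164.8 197.9] [513.5 322.7  70.6]
bypass_top 0.61 [180.3 197.8] [509.7 272.2  68.7]
bypass_top 0.41 [125.1 151.2] [678.2 443.7  91.5]
bypass_top 0.39 [138.1 284. ] [246.3 410.9  91.9]
stop_top 0.55 [355.5 183.3] [ 508.2 -308.    64.8]
estop_top 0.44 [377.3 154.1] [ 602.1 -396.    62.6]
scene [1202.  -664.7 1105.7]
interlock_box 0.8 [387.7 175.7] [755.8 380.2  70.7]
interlock_box 0.78 [313.  171.3] [562.2 234.3  57.6]
interlock_box 0.59 [290.6 119.5] [331.5 377.   69.5]
mains_on_end 0.4 [187.3 238.9] [ 492.8 -242.3   64.9]
start_top 0.42 [160.9 266.2] [ 515.  -352.5   64.6]
reset_top 0.63 [406.6 156.5] [758.  480.6  92.3]
reset_top 0.52 [320.8 149.4] [516.3 328.9  67.1]
reset_top 0.5 [294.8  97.4] [269.5 467.6  92.4]
reset_top 0.24 [170.6 281. ] [ 588.7 -370.9   93.2]
bypass_top 0.62 [307.1 153.2] [489.  289.3  57.2]
bypass_top 0.47 [279.4 104.8] [257.2 394.5  88.7]
bypass_top 0.37 [378.8 148.2] [666.8 452.1  90. ]
stop_top 0.6 [170.8 258.1] [ 511.9 -316.5   63.4]
estop_top 0.44 [170.6 278.2] [ 562.6 -356.4   61.6]
```

View pics/top1.png

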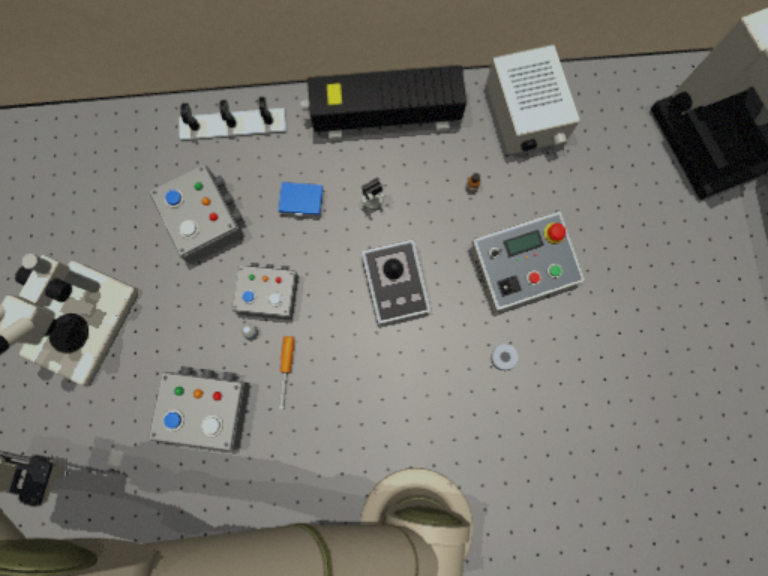

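View pics/scene1.png

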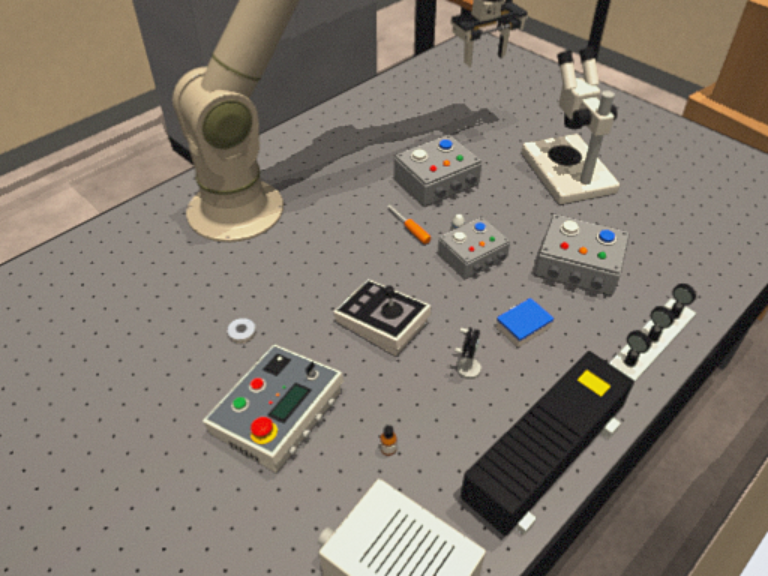

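The top view shows three look-alike boxes. The smallest is at (265,292) in the enlarged picture and the controller is at (527,262), with the rocker at (509,286) and start at (555,270). Next I'll measure by colour in both cameras.

```bash
cat > meas.py <<'E'
from h import *
np.set_printoptions(precision=1,suppress=True)
def blob(s,uv,lo,hi,r=8):
    h=cv2.cvtColor(s["frame"],cv2.COLOR_RGB2HSV); u,v=map(int,uv)
    m=cv2.inRange(h,lo,hi); k=np.zeros_like(m); k[v-r:v+r+1,u-r:u+r+1]=1
    ys,xs=np.nonzero(m*k); return np.array([xs.mean(),ys.mean()]),len(xs)
B=((100,120,80),(125,255,255));G=((45,90,60),(85,255,255));R=((0,150,100),(6,255,255))
s={c:snap(c) for c in("top","scene")}
P={"blue":(B,(165,198),(320,151),66),"green":(G,(370,181),(160,269),None),"stop":(R,(356,185),(171,256),None)}
for n,(c,a,b,z) in P.items():
    for cam,uv in(("top",a),("scene",b)):
        p,k=blob(s[cam],uv,*c,r=6); print(n,cam,p,k,world(s[cam],p),world(s[cam],p,z or 63))
a=s["top"]["frame"][130:220,300:400]; b=s["scene"]["frame"][220:320,130:235]; c=s["top"]["frame"][165:225,145:210]
f=lambda im,k:cv2.resize(im[:,:,::-1],None,fx=k,fy=k,interpolation=cv2.INTER_CUBIC)
A=f(a,4);Bm=f(b,3.6);C=np.zeros((max(A.shape[0],Bm.shape[0]),A.shape[1]+Bm.shape[1],3),np.uint8)
C[:A.shape[0],:A.shape[1]]=A;C[:Bm.shape[0],A.shape[1]:]=Bm
cv2.imwrite("pics/ctl.png",C); print(s["top"]["fx"])
st=robot.get_state();print(st["tcp_pos"],np.round(st["ee_rot"],4))
E
python3 meas.py
```

```text
blue top [165.  197.2] 41 [516.  322.4  68.6] [516.5 323.   66. ]
blue scene [319.7 150.5] 27 [515.4 324.3  64.4] [516.4 322.8  66. ]
green top [369.9 180.2] 40 [ 514.8 -357.8   62.8] [ 514.8 -357.8   63. ]
green scene [159.2 267.9] 52 [ 517.8 -359.8   67. ] [ 515.1 -358.6   63. ]
stop top [356.  184.9] 36 [ 502.6 -308.9   65.2] [ 503.  -309.5   63. ]
stop scene [171.  255.1] 46 [ 504.3 -310.    63.6] [ 503.9 -309.8   63. ]
396.79911940046827
[204.4 695.6 235.6] [3.1 0.  2.9]
```

View pics/ctl.png

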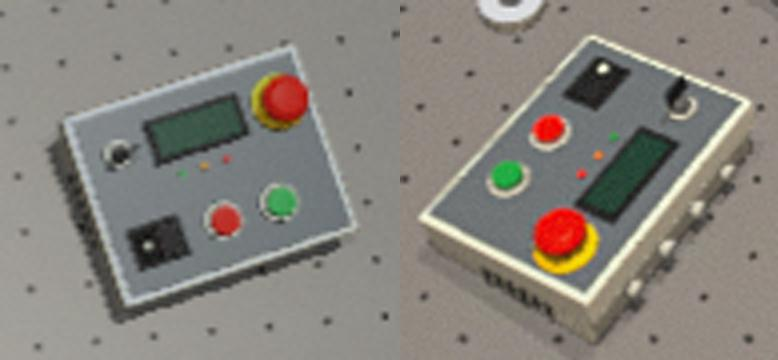

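Both cameras agree within 2 mm. The rocker bezel is at about (158,243) in the left crop and (597,83) in the right crop. Its white dot is on the +y side and the key is clear of it.

```bash
cat > rock.py <<'E'
from h import *
np.set_printoptions(precision=1,suppress=True)
for cam,uv,dot in(("top",(339,190),(336.6,190.9)),("scene",(184,242),(185.7,238.8))):
    s=snap(cam); g=s["frame"].max(2).astype(int); u,v=uv
    m=(g<70).astype(np.uint8); k=np.zeros_like(m); k[v-10:v+11,u-10:u+11]=1
    m=cv2.morphologyEx(m*k,cv2.MORPH_CLOSE,np.ones((3,3)))
    ys,xs=np.nonzero(m); r=cv2.minAreaRect(np.c_[xs,ys].astype(np.float32))
    print(cam,len(xs),xs.mean(),ys.mean(),r, world(s,(xs.mean(),ys.mean()),56),world(s,r[0],56),"dot",world(s,dot,62))
    x=[world(s,c,55)[:2] for c in cv2.boxPoints(r)]; print(np.array(x))
    print("rng",s["range_z"][v,u],world(s,uv))
psi=np.arctan2(11.5,48.5); print(psi, "d",[-np.sin(psi),np.cos(psi)])
E
python3 rock.py
```

```text
top 137 339.0948905109489 190.21167883211677 ((339.04998779296875, 190.15000915527344), (10.435514450073242, 12.649109840393066), 71.56504821777344) [ 491.4 -252.8   56. ] [ 491.6 -252.7   56. ] dot [ 488.8 -242.9   62. ]
[[ 504.  -228.8]
 [ 514.  -270.4]
 [ 479.7 -276.9]
 [ 469.8 -235.5]]
rng 1319.3624 [ 491.9 -252.3   57.2]
scene 136 184.0808823529412 243.02205882352942 ((184.177001953125, 242.6548614501953), (9.783496856689453, 17.12112045288086), 41.18592834472656) [ 491.9 -254.7   56. ] [ 491.  -253.6   56. ] dot [ 487.3 -244.2   62. ]
[[ 480.6 -279.4]
 [ 466.6 -227. ]
 [ 500.3 -226.8]
 [ 513.2 -278.6]]
rng 1303.117 [ 491.8 -254.2   60.4]
0.2328138131067343 d [np.float64(-0.23071633267327582), np.float64(0.9730210551872936)]
```

Emit:
{"name": "carry_out", "arguments": {"moves": [{"twist": 7, "grip": 0}, {"twist": 7, "grip": 0}, {"twist": 7, "grip": 0}, {"twist": 7, "grip": 0}, {"twist": 7, "grip": 0}, {"twist": 7, "grip": 0}, {"twist": 7, "grip": 0}, {"twist": 7, "grip": 0}, {"twist": 7, "grip": 0}], "squeeze": 10}}

```text
$.moves[0]: bad value
```

```bash
cat > go.py <<'E'
# tool-frame shifts through given x,y[,z] waypoints at the present yaw
import sys; from h import *
from scipy.spatial.transform import Rotation as Ro
s=robot.get_state(); R=Ro.from_euler("xyz",s["ee_rot"]).as_matrix(); p=np.array(s["tcp_pos"])
np.set_printoptions(precision=2,suppress=True); print(s["time_s"],p,s["ee_rot"],s["opening"],s["joints"],s["contact_force"])
for a in sys.argv[1:]:
    q=np.array(list(map(float,a.split(",")))); q=q if len(q)==3 else np.r_[q,p[2]]
    d=R.T@(q-p); print(a,d,"rows@35:",np.linalg.norm(d)/35); p=q
E
python3 go.py 380,400 500,150 487,-236
```

```text
1.1 [204.4  695.6  235.65] [3.14 0.   2.86] 0.9991406778335696 [-1.36  0.6  -0.    1.6   0.    0.94 -0.08] [0.83 0.59 0.64]
380,400 [-251.81 -234.11   -0.01] rows@35: 9.823620910011073
500,150 [-185.61 -206.03   -0.01] rows@35: 7.923099785064026
487,-236 [ -96.34 -374.01   -0.02] rows@35: 11.034824282188433
```

Emit:
{"name": "carry_out", "arguments": {"moves": [{"tx": 0, "ty": 0, "tz": 0, "twist": 6.7, "grip": 0}, {"tx": 0, "ty": 0, "tz": 0, "twist": 6.7, "grip": 0}, {"tx": 0, "ty": 0, "tz": 0, "twist": 6.7, "grip": 0}, {"tx": 0, "ty": 0, "tz": 0, "twist": 6.7, "grip": 0}, {"tx": 0, "ty": 0, "tz": 0, "twist": 6.7, "grip": 0}, {"tx": 0, "ty": 0, "tz": 0, "twist": 6.7, "grip": 0}, {"tx": 0, "ty": 0, "tz": 0, "twist": 6.7, "grip": 0}, {"tx": 0, "ty": 0, "tz": 0, "twist": 6.7, "grip": 0}, {"tx": 0, "ty": 0, "tz": 0, "twist": 6.7, "grip": 0}], "squeeze": 10}}

```text
time_s: 1.85
tcp_pos: [204.9, 695.5, 236.0]
ee_rot: [-3.141, -0.001, 1.757]
contact_force: [-0.2, 0.2, 0.5]
opening: 0.401
```

```bash
python3 go.py 380,400 500,150 487,-236
```

```text
1.85 [204.86 695.53 236.  ] [-3.14 -0.    1.76] 0.4014652214259791 [-1.55  0.61  0.3   1.61 -0.22  0.95 -0.98] [-0.24  0.2   0.46]
380,400 [-322.89  117.28   -0.48] rows@35: 9.81505976767741
500,150 [-267.92   71.55   -0.38] rows@35: 7.923099785064028
487,-236 [-376.89  -84.37   -0.41] rows@35: 11.034824282188435
```

Emit:
{"name": "carry_out", "arguments": {"moves": [{"tx": -32, "ty": 12, "tz": 0, "twist": 0, "grip": 0}, {"tx": -32, "ty": 12, "tz": 0, "twist": 0, "grip": 0}, {"tx": -32, "ty": 12, "tz": 0, "twist": 0, "grip": 0}, {"tx": -32, "ty": 12, "tz": 0, "twist": 0, "grip": 0}, {"tx": -32, "ty": 12, "tz": 0, "twist": 0, "grip": 0}, {"tx": -32, "ty": 12, "tz": 0, "twist": 0, "grip": 0}, {"tx": -32, "ty": 12, "tz": 0, "twist": 0, "grip": 0}, {"tx": -32, "ty": 12, "tz": 0, "twist": 0, "grip": 0}, {"tx": -32, "ty": 12, "tz": 0, "twist": 0, "grip": 0}, {"tx": -32, "ty": 12, "tz": 0, "twist": 0, "grip": 0}]}}

```text
time_s: 2.68
tcp_pos: [379.3, 399.9, 233.2]
ee_rot: [-3.141, -0.006, 1.765]
contact_force: [0.9, 0.7, 0.4]
opening: 0.006
```

```bash
python3 go.py 500,150 487,-236
```

```text
2.6833 [379.33 399.87 233.25] [-3.14 -0.01  1.77] 0.006009893951778078 [-1.13  0.41  0.31  2.02 -0.19  0.74 -0.52] [0.9  0.75 0.41]
500,150 [-268.49   70.05   -1.8 ] rows@35: 7.928098555455749
487,-236 [-376.19  -87.42   -2.36] rows@35: 11.034824282188435
```

Emit:
{"name": "carry_out", "arguments": {"moves": [{"tx": -34, "ty": 9, "tz": 0, "twist": 0, "grip": 0}, {"tx": -34, "ty": 9, "tz": 0, "twist": 0, "grip": 0}, {"tx": -34, "ty": 9, "tz": 0, "twist": 0, "grip": 0}, {"tx": -34, "ty": 9, "tz": 0, "twist": 0, "grip": 0}, {"tx": -34, "ty": 9, "tz": 0, "twist": 0, "grip": 0}, {"tx": -34, "ty": 9, "tz": 0, "twist": 0, "grip": 0}, {"tx": -34, "ty": 9, "tz": 0, "twist": 0, "grip": 0}, {"tx": -31, "ty": 7, "tz": 0, "twist": 0, "grip": 0}]}}

```text
time_s: 3.35
tcp_pos: [505.9, 137.5, 233.4]
ee_rot: [3.137, -0.009, 1.767]
contact_force: [0.1, -0.5, -1.2]
opening: 0.006
```

Emit:
{"name": "carry_out", "arguments": {"moves": [{"tx": -34, "ty": -8, "tz": 0, "twist": -1, "grip": 0}, {"tx": -34, "ty": -8, "tz": 0, "twist": -1, "grip": 0}, {"tx": -34, "ty": -8, "tz": 0, "twist": -0.5, "grip": 0}, {"tx": -34, "ty": -8, "tz": 0, "twist": 0, "grip": 0}, {"tx": -34, "ty": -8, "tz": 0, "twist": 0, "grip": 0}, {"tx": -34, "ty": -8, "tz": 0, "twist": 0, "grip": 0}, {"tx": -34, "ty": -8, "tz": 0, "twist": 0, "grip": 0}, {"tx": -34, "ty": -8, "tz": 0, "twist": 0, "grip": 0}, {"tx": -34, "ty": -8, "tz": 0, "twist": 0, "grip": 0}, {"tx": -34, "ty": -8, "tz": 0, "twist": 0, "grip": 0}, {"tx": -34, "ty": -8, "tz": 0, "twist": 0, "grip": 0}]}}

```text
time_s: 4.27
tcp_pos: [509.9, -264.8, 231.8]
ee_rot: [3.127, -0.008, 1.815]
contact_force: [0.5, 0.3, -0.9]
opening: 0.006
```

```bash
python3 go.py 487.3,-236,100
```

```text
4.2667 [ 509.95 -264.83  231.85] [ 3.13 -0.01  1.82] 0.006190452266866876 [ 0.16  0.44  0.33  1.97 -0.22  0.76  0.86] [ 0.47  0.29 -0.94]
487.3,-236,100 [ 32.39 -16.94 131.88] rows@35: 3.9099359970465457
```

Emit:
{"name": "carry_out", "arguments": {"moves": [{"tx": 11, "ty": -6, "tz": 30, "twist": 0, "grip": 0}, {"tx": 11, "ty": -6, "tz": 35, "twist": 0, "grip": 0}, {"tx": 10, "ty": -5, "tz": 35, "twist": 0, "grip": 0}, {"tx": 0, "ty": 0, "tz": 20, "twist": 0, "grip": 0}, {"tx": 0, "ty": 0, "tz": 5, "twist": 0, "grip": 0}, {"tx": 0, "ty": 0, "tz": 0, "twist": 0, "grip": 0}]}}

```text
time_s: 4.77
tcp_pos: [488.4, -250.5, 105.6]
ee_rot: [3.12, 0.003, 1.8]
contact_force: [0.8, -0.3, -0.7]
opening: 0.002
```

```bash
python3 go.py 487.3,-236,90
python3 - <<'E'
from h import *
a=snap("top")["frame"][130:220,300:400]; b=snap("scene")["frame"][200:310,120:240]
f=lambda im:cv2.resize(im[:,:,::-1],(400,360),interpolation=cv2.INTER_CUBIC)
cv2.imwrite("pics/r1.png",np.hstack([f(a),f(b)]))
E
```

```text
4.7667 [ 488.39 -250.47  105.6 ] [3.12 0.   1.8 ] 0.002410720770384114 [ 0.22  0.58  0.23  2.14 -0.32  0.43  0.93] [ 0.81 -0.25 -0.68]
487.3,-236,90 [14.39  1.89 15.6 ] rows@35: 0.6087955541593991
```

View pics/r1.png

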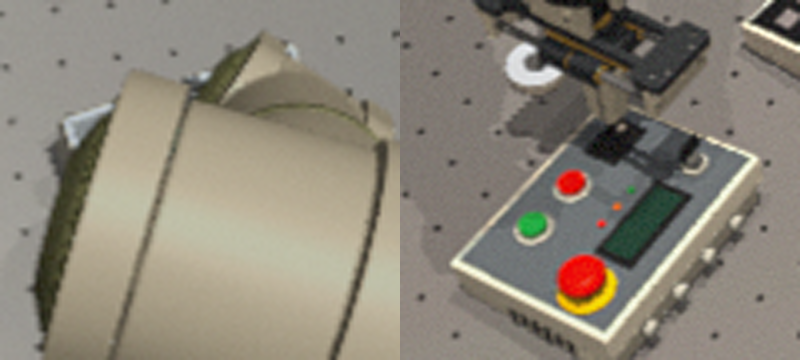

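The top view is hidden by the arm. The scene view shows the closed fingers hovering by the rocker at about (615,120). I'll correct the position and then press.

Emit:
{"name": "carry_out", "arguments": {"moves": [{"tx": 14, "ty": 2, "tz": 5, "twist": 0, "grip": 0}, {"tx": 0, "ty": 0, "tz": 0, "twist": 0, "grip": 0}, {"tx": 0, "ty": 0, "tz": 0, "twist": 0, "grip": 0}]}}

```text
time_s: 5.12
tcp_pos: [490.6, -236.3, 105.2]
ee_rot: [3.112, 0.008, 1.8]
contact_force: [0.8, -0.4, 0.3]
opening: 0.004
```

```bash
python3 go.py 487.3,-236,88
```

```text
5.1167 [ 490.63 -236.3   105.17] [3.11 0.01 1.8 ] 0.0035372731538013615 [ 0.2   0.58  0.22  2.15 -0.33  0.41  0.92] [ 0.78 -0.44  0.29]
487.3,-236,88 [ 1.19 -3.67 17.06] rows@35: 0.49967202966425817
```

Emit:
{"name": "carry_out", "arguments": {"moves": [{"tx": 1, "ty": -3, "tz": 12, "twist": 0, "grip": 0}, {"tx": 0, "ty": 0, "tz": 5, "twist": 0, "grip": 0}, {"tx": 0, "ty": 0, "tz": 0, "twist": 0, "grip": 0}]}}

```text
time_s: 5.37
tcp_pos: [490.2, -235.2, 90.4]
ee_rot: [3.108, 0.011, 1.803]
contact_force: [0.4, -0.1, 0.9]
opening: 0.005
```

```bash
python3 go.py 487.3,-236,80
```

```text
5.3667 [ 490.24 -235.18   90.36] [3.11 0.01 1.8 ] 0.005398437964188031 [ 0.21  0.6   0.2   2.17 -0.35  0.37  0.93] [ 0.35 -0.13  0.89]
487.3,-236,80 [-0.01 -3.4  10.25] rows@35: 0.3086120269714925
```

Emit:
{"name": "carry_out", "arguments": {"moves": [{"tx": 0, "ty": -3, "tz": 5, "twist": 0, "grip": 0}, {"tx": 0, "ty": 0, "tz": 3, "twist": 0, "grip": 0}, {"tx": 0, "ty": 0, "tz": 3, "twist": 0, "grip": 0}, {"tx": 0, "ty": 0, "tz": 2, "twist": 0, "grip": 0}]}}

```text
time_s: 5.7
tcp_pos: [488.7, -235.3, 78.0]
ee_rot: [3.105, 0.011, 1.804]
contact_force: [-0.7, 4.1, 4.9]
opening: 0.005
```

Emit:
{"name": "carry_out", "arguments": {"moves": [{"tx": 0, "ty": 0, "tz": 2, "twist": 0, "grip": 0}, {"tx": 0, "ty": 0, "tz": 2, "twist": 0, "grip": 0}]}}

```text
time_s: 5.87
tcp_pos: [489.0, -234.5, 75.2]
ee_rot: [3.104, 0.009, 1.804]
contact_force: [-10.3, 4.3, 50.9]
opening: 0.002
```

Emit:
{"name": "carry_out", "arguments": {"moves": [{"tx": 0, "ty": 0, "tz": -0.5, "twist": 0, "grip": 0}, {"tx": 0, "ty": 0, "tz": -0.5, "twist": 0, "grip": 0}]}}

```text
time_s: 6.03
tcp_pos: [488.9, -234.8, 77.4]
ee_rot: [3.103, 0.009, 1.803]
contact_force: [0.1, -1.1, -0.7]
opening: 0.007
```

Emit:
{"name": "carry_out", "arguments": {"moves": [{"tx": 0, "ty": 0, "tz": -15, "twist": 0, "grip": 0}, {"tx": 10, "ty": 0, "tz": -30, "twist": 0, "grip": 0}, {"tx": 40, "ty": 0, "tz": -40, "twist": 0, "grip": 0}, {"tx": 40, "ty": 0, "tz": -40, "twist": 0, "grip": 0}, {"tx": 40, "ty": 0, "tz": -10, "twist": 0, "grip": 0}, {"tx": 40, "ty": 0, "tz": 0, "twist": 0, "grip": 0}, {"tx": 40, "ty": 0, "tz": 0, "twist": 0, "grip": 0}]}}

```text
time_s: 6.62
tcp_pos: [442.4, -52.1, 195.2]
ee_rot: [3.1, 0.013, 1.785]
contact_force: [1.4, 0.8, -0.6]
opening: 0.007
```

```bash
python3 go.py 516.3,323,150
python3 - <<'E'
from h import *
a=snap("top")["frame"][130:220,300:400]; b=snap("scene")["frame"][215:315,130:235]
f=lambda im:cv2.resize(im[:,:,::-1],(400,360),interpolation=cv2.INTER_CUBIC)
cv2.imwrite("pics/r2.png",np.hstack([f(a),f(b)]))
E
```

```text
6.6167 [442.39 -52.1  195.25] [3.1  0.01 1.79] 0.007155188315793006 [-0.3   0.34  0.38  2.31 -0.26  0.49  0.49] [ 1.36  0.84 -0.58]
516.3,323,150 [351.34 150.23  46.9 ] rows@35: 10.999465558649847
```

View pics/r2.png

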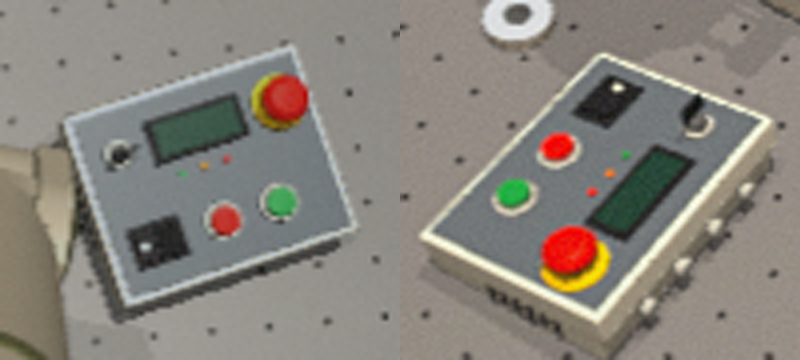

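The controller hasn't moved, and the dot has shifted outward and down to (144,247). I'll check the rocker halves with depth before going on.

```bash
cat > chk.py <<'E'
from h import *
from scipy.spatial.transform import Rotation as Ro
d=np.array([-.2307,.973]); piv=np.array([491.5,-253.4]); e=np.array([.973,.2307])
S=[snap("top") for _ in range(4)]; V=np.array(S[0]["view"]); s=S[0]
rz=np.mean([q["range_z"] for q in S],0); s=dict(s,range_z=rz)
K=np.array([[s["fx"],0,s["cx"]],[0,s["fy"],s["cy"]],[0,0,1.]])
for t in(-35,-28,-18,-12,-6,0,6,12,18,28,35):
    z=[]
    for o in(-4,0,4):
        p=np.r_[piv+t*d+o*e,57,1]; c=V@p; uv=cv2.projectPoints(np.array([[c[0],-c[1],-c[2]]]),np.zeros(3),np.zeros(3),K,np.array(s["D"],float))[0].ravel()
        u,v=np.round(uv).astype(int); 
        x,y=cv2.undistortPoints(np.array([[[u,v]]],float),K,np.array(s["D"],float))[0,0]
        M=np.linalg.inv(V); z.append((M[:3,3]+M[:3,:3]@[x,-y,-1]*rz[v,u])[2])
    print(t,np.round(z,1))
E
python3 chk.py
```

```text
-35 [52.7 52.5 54.7]
-28 [54.1 53.6 55. ]
-18 [53.8 61.6 56.8]
-12 [62.8 60.9 64.2]
-6 [58.8 59.3 61.9]
0 [60.4 56.2 58.9]
6 [58.7 56.7 56.4]
12 [58.  58.  58.2]
18 [58.1 58.9 60.7]
28 [55.4 54.1 55.1]
35 [52.8 56.  53.7]
```

The depth readings show the OFF half raised to about 63 mm and the ON half flat at about 58 mm, so the mains is on. Next is reset.

Emit:
{"name": "carry_out", "arguments": {"moves": [{"tx": 34, "ty": 15, "tz": 0, "twist": 0, "grip": 0}, {"tx": 34, "ty": 15, "tz": 0, "twist": 0, "grip": 0}, {"tx": 34, "ty": 15, "tz": 0, "twist": 0, "grip": 0}, {"tx": 34, "ty": 15, "tz": 0, "twist": 0, "grip": 0}, {"tx": 34, "ty": 15, "tz": 0, "twist": 0, "grip": 0}, {"tx": 34, "ty": 15, "tz": 0, "twist": 0, "grip": 0}, {"tx": 34, "ty": 15, "tz": 0, "twist": 0, "grip": 0}, {"tx": 34, "ty": 15, "tz": 0, "twist": 0, "grip": 0}, {"tx": 34, "ty": 15, "tz": 0, "twist": 0, "grip": 0}, {"tx": 34, "ty": 15, "tz": 0, "twist": 0, "grip": 0}, {"tx": 0, "ty": 0, "tz": 0, "twist": 0, "grip": 0}, {"tx": 0, "ty": 0, "tz": 0, "twist": 0, "grip": 0}]}}

```text
time_s: 7.92
tcp_pos: [543.6, 297.1, 191.0]
ee_rot: [3.099, 0.022, 1.73]
contact_force: [-0.5, -0.9, 0.4]
opening: 0.003
```

```bash
python3 go.py 516.3,323,105
```

```text
7.9167 [543.62 297.09 190.96] [3.1  0.02 1.73] 0.003038740776426881 [-0.9   0.55  0.44  1.94 -0.29  0.69 -0.14] [-0.45 -0.89  0.43]
516.3,323,105 [ 31.82 -26.47  84.23] rows@35: 2.6813589665978355
```

Emit:
{"name": "carry_out", "arguments": {"moves": [{"tx": 16, "ty": -13, "tz": 10, "twist": 0, "grip": 0}, {"tx": 16, "ty": -13, "tz": 20, "twist": 0, "grip": 0}, {"tx": 0, "ty": 0, "tz": 25, "twist": 0, "grip": 0}, {"tx": 0, "ty": 0, "tz": 20, "twist": 0, "grip": 0}, {"tx": 0, "ty": 0, "tz": 5, "twist": 0, "grip": 0}, {"tx": 0, "ty": 0, "tz": 0, "twist": 0, "grip": 0}, {"tx": 0, "ty": 0, "tz": 0, "twist": 0, "grip": 0}]}}

```text
time_s: 8.5
tcp_pos: [525.2, 309.7, 106.1]
ee_rot: [3.097, 0.026, 1.709]
contact_force: [0.6, 0.3, 0.5]
opening: 0.002
```

```bash
python3 go.py 516.3,323,92
python3 - <<'E'
from h import *
s=snap("scene"); print(search_frame("scene","hex_driver")[:1])
b=s["frame"][90:200,260:400]
cv2.imwrite("pics/b1.png",cv2.resize(b[:,:,::-1],None,fx=4,fy=4,interpolation=cv2.INTER_CUBIC))
E
```

```text
8.5 [525.2  309.7  106.07] [3.1  0.03 1.71] 0.0015547170940477203 [-0.89  0.65  0.37  2.01 -0.37  0.51 -0.14] [0.58 0.27 0.48]
516.3,323,92 [14.76 -7.6  13.36] rows@35: 0.6088137459116354
[{'xy': [274.8, 155.7], 'confidence': 0.65}]
```

View pics/b1.png

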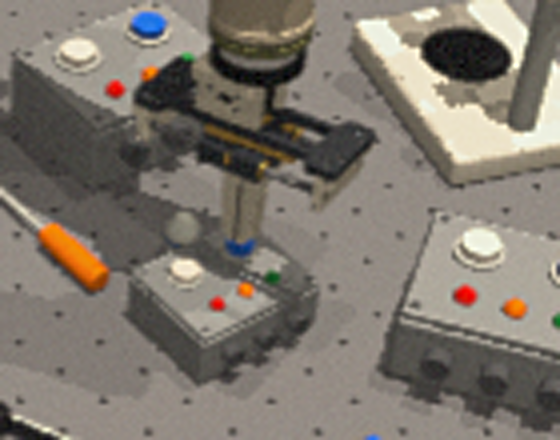

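The fingertip is just behind and beside the blue cap at (240,247), and the bypass at (186,270) is clear. I'll do the last correction now.

Emit:
{"name": "carry_out", "arguments": {"moves": [{"tx": 14, "ty": -7, "tz": 3, "twist": 0, "grip": 0}, {"tx": 0, "ty": 0, "tz": 6, "twist": 0, "grip": 0}, {"tx": 0, "ty": 0, "tz": 3, "twist": 0, "grip": 0}, {"tx": 0, "ty": 0, "tz": 0, "twist": 0, "grip": 0}]}}

```text
time_s: 8.93
tcp_pos: [517.8, 325.5, 96.3]
ee_rot: [3.091, 0.022, 1.709]
contact_force: [-0.2, 0.7, -0.3]
opening: 0.002
```

```bash
python3 go.py 516.3,323,80
```

```text
8.9333 [517.8  325.47  96.35] [3.09 0.02 1.71] 0.002460597722795819 [-0.91  0.66  0.36  2.02 -0.38  0.49 -0.16] [-0.18  0.69 -0.35]
516.3,323,80 [-1.89 -2.66 16.28] rows@35: 0.4743704037907545
```

Emit:
{"name": "carry_out", "arguments": {"moves": [{"tx": -2, "ty": -2, "tz": 7, "twist": 0, "grip": 0}, {"tx": 0, "ty": 0, "tz": 4, "twist": 0, "grip": 0}, {"tx": 0, "ty": 0, "tz": 3, "twist": 0, "grip": 0}, {"tx": 0, "ty": 0, "tz": 2, "twist": 0, "grip": 0}]}}

```text
time_s: 9.27
tcp_pos: [516.8, 323.9, 79.9]
ee_rot: [3.09, 0.021, 1.71]
contact_force: [-6.3, -1.2, 29.5]
opening: 0.01
```

Emit:
{"name": "carry_out", "arguments": {"moves": [{"tx": 0, "ty": 0, "tz": 2, "twist": 0, "grip": 0}]}}

```text
time_s: 9.35
tcp_pos: [516.9, 323.8, 79.4]
ee_rot: [3.09, 0.019, 1.71]
contact_force: [-13.0, -3.4, 50.4]
opening: 0.008
```

Emit:
{"name": "carry_out", "arguments": {"moves": [{"tx": 0, "ty": 0, "tz": 0.7, "twist": 0, "grip": 0}, {"tx": 0, "ty": 0, "tz": 0.7, "twist": 0, "grip": 0}, {"tx": 0, "ty": 0, "tz": 0.7, "twist": 0, "grip": 0}]}}

```text
time_s: 9.6
tcp_pos: [516.8, 323.7, 80.5]
ee_rot: [3.09, 0.016, 1.709]
contact_force: [-2.0, -0.7, 7.4]
opening: 0.005
```

Emit:
{"name": "carry_out", "arguments": {"moves": [{"tx": 0, "ty": 0, "tz": -10, "twist": 0, "grip": 0}, {"tx": 0, "ty": 0, "tz": -30, "twist": 0, "grip": 0}, {"tx": 0, "ty": 0, "tz": -40, "twist": 0, "grip": 0}, {"tx": 0, "ty": 0, "tz": -40, "twist": 0, "grip": 0}, {"tx": 0, "ty": 0, "tz": 0, "twist": 0, "grip": 0}]}}

```text
time_s: 10.02
tcp_pos: [510.5, 322.3, 203.8]
ee_rot: [3.094, 0.02, 1.705]
contact_force: [1.1, -1.1, -0.4]
opening: 0.005
```

```bash
python3 go.py 515,-330
```

```text
10.0167 [510.46 322.34 203.76] [3.09 0.02 1.71] 0.0045958927472288 [-1.    0.52  0.47  1.96 -0.29  0.7  -0.23] [ 1.12 -1.13 -0.43]
515,-330 [-646.93  -83.48    9.07] rows@35: 18.638815800387896
```

Emit:
{"name": "carry_out", "arguments": {"moves": [{"tx": -35, "ty": -4, "tz": 0, "twist": -0.5, "grip": 0}, {"tx": -35, "ty": -4, "tz": 0, "twist": -0.5, "grip": 0}, {"tx": -35, "ty": -4, "tz": 0, "twist": -0.5, "grip": 0}, {"tx": -35, "ty": -4, "tz": 0, "twist": -0.5, "grip": 0}, {"tx": -35, "ty": -4, "tz": 0, "twist": -0.5, "grip": 0}, {"tx": -35, "ty": -4, "tz": 0, "twist": -0.5, "grip": 0}, {"tx": -35, "ty": -4, "tz": 0, "twist": -0.5, "grip": 0}, {"tx": -35, "ty": -4, "tz": 0, "twist": 0, "grip": 0}, {"tx": -35, "ty": -4, "tz": 0, "twist": 0, "grip": 0}, {"tx": -35, "ty": -4, "tz": 0, "twist": 0, "grip": 0}]}}

```text
time_s: 10.85
tcp_pos: [534.2, -33.3, 213.2]
ee_rot: [3.086, 0.018, 1.785]
contact_force: [0.8, -0.5, 0.4]
opening: 0.003
```

```bash
python3 go.py 515,-358
```

```text
10.85 [534.18 -33.34 213.18] [3.09 0.02 1.79] 0.0034653326147653426 [-0.34  0.4   0.4   2.11 -0.27  0.61  0.46] [ 0.8  -0.53  0.44]
515,-358 [-313.08  -88.03    0.58] rows@35: 9.292128505391936
```

Emit:
{"name": "carry_out", "arguments": {"moves": [{"tx": -35, "ty": -10, "tz": 0, "twist": 0, "grip": 0}, {"tx": -35, "ty": -10, "tz": 0, "twist": 0, "grip": 0}, {"tx": -35, "ty": -10, "tz": 0, "twist": 0, "grip": 0}, {"tx": -35, "ty": -10, "tz": 0, "twist": 0, "grip": 0}, {"tx": -35, "ty": -10, "tz": 0, "twist": 0, "grip": 0}, {"tx": -35, "ty": -10, "tz": 0, "twist": 0, "grip": 0}, {"tx": -35, "ty": -10, "tz": 0, "twist": 0, "grip": 0}, {"tx": -30, "ty": -9, "tz": 0, "twist": 0, "grip": 0}, {"tx": 0, "ty": 0, "tz": 0, "twist": 0, "grip": 0}, {"tx": 0, "ty": 0, "tz": 0, "twist": 0, "grip": 0}]}}

```text
time_s: 11.68
tcp_pos: [509.3, -345.3, 216.3]
ee_rot: [3.084, 0.024, 1.771]
contact_force: [-0.2, 1.6, 0.3]
opening: 0.005
```

```bash
python3 go.py 515,-358,110
```

```text
11.6833 [ 509.29 -345.32  216.27] [3.08 0.02 1.77] 0.005469774865713031 [ 0.27  0.49  0.36  1.94 -0.3   0.71  1.01] [-0.21  1.57  0.32]
515,-358,110 [-10.99  -3.1  106.56] rows@35: 3.062121244072413
```

Emit:
{"name": "carry_out", "arguments": {"moves": [{"tx": -11, "ty": -3, "tz": 20, "twist": 0, "grip": 0}, {"tx": 0, "ty": 0, "tz": 30, "twist": -1, "grip": 0}, {"tx": 0, "ty": 0, "tz": 30, "twist": -1, "grip": 0}, {"tx": 0, "ty": 0, "tz": 15, "twist": 0, "grip": 0}, {"tx": 0, "ty": 0, "tz": 5, "twist": 0, "grip": 0}, {"tx": 0, "ty": 0, "tz": 0, "twist": 0, "grip": 0}, {"tx": 0, "ty": 0, "tz": 0, "twist": 0, "grip": 0}]}}

```text
time_s: 12.27
tcp_pos: [516.7, -354.1, 115.2]
ee_rot: [3.082, 0.027, 1.811]
contact_force: [-0.5, 0.1, 0.8]
opening: 0.005
```

```bash
python3 go.py 515,-358,92
python3 - <<'E'
from h import *
b=snap("scene")["frame"][200:320,110:240]
cv2.imwrite("pics/s1.png",cv2.resize(b[:,:,::-1],None,fx=4,fy=4,interpolation=cv2.INTER_CUBIC))
E
```

```text
12.2667 [ 516.74 -354.07  115.17] [3.08 0.03 1.81] 0.004718291859037217 [ 0.35  0.63  0.26  1.99 -0.37  0.51  1.12] [-0.45  0.08  0.79]
515,-358,92 [-2.78 -4.01 23.05] rows@35: 0.6732210780942823
```

View pics/s1.png

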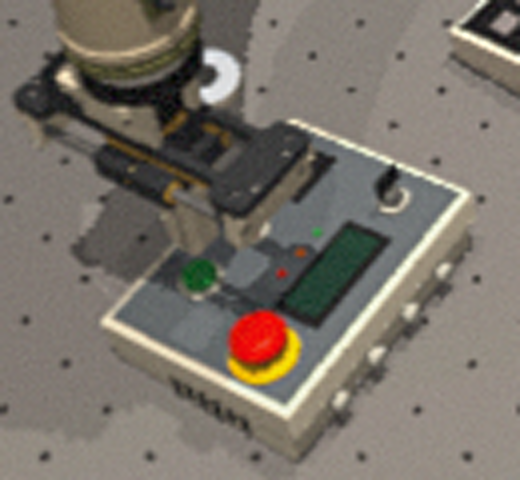

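The fingertip hovers about 40 mm above the green cap at (200,275). The stop button is hidden behind the fingers and the e-stop at (258,337) is clear.

Emit:
{"name": "carry_out", "arguments": {"moves": [{"tx": -3, "ty": -4, "tz": 10, "twist": 0, "grip": 0}, {"tx": 0, "ty": 0, "tz": 10, "twist": 0, "grip": 0}, {"tx": 0, "ty": 0, "tz": 3, "twist": 0, "grip": 0}, {"tx": 0, "ty": 0, "tz": 0, "twist": 0, "grip": 0}]}}

```text
time_s: 12.65
tcp_pos: [517.0, -358.8, 93.9]
ee_rot: [3.077, 0.031, 1.812]
contact_force: [0.3, -0.1, -0.4]
opening: 0.009
```

```bash
python3 go.py 515,-358,80
```

```text
12.65 [ 516.96 -358.78   93.86] [3.08 0.03 1.81] 0.008660961546673698 [ 0.37  0.66  0.24  2.   -0.38  0.46  1.14] [ 0.26 -0.13 -0.36]
515,-358,80 [ 1.66 -2.6  13.67] rows@35: 0.4004984401852884
```

Emit:
{"name": "carry_out", "arguments": {"moves": [{"tx": 1, "ty": -2, "tz": 7, "twist": 0, "grip": 0}, {"tx": 0, "ty": 0, "tz": 4, "twist": 0, "grip": 0}, {"tx": 0, "ty": 0, "tz": 3, "twist": 0, "grip": 0}, {"tx": 0, "ty": 0, "tz": 2, "twist": 0, "grip": 0}]}}

```text
time_s: 12.98
tcp_pos: [516.5, -358.7, 77.1]
ee_rot: [3.076, 0.032, 1.812]
contact_force: [-1.0, 1.3, 7.6]
opening: 0.004
```

Emit:
{"name": "carry_out", "arguments": {"moves": [{"tx": 0, "ty": 0, "tz": 2, "twist": 0, "grip": 0}]}}

```text
time_s: 13.07
tcp_pos: [516.7, -358.8, 76.2]
ee_rot: [3.075, 0.032, 1.811]
contact_force: [-8.9, 5.8, 41.9]
opening: 0.006
```

Emit:
{"name": "carry_out", "arguments": {"moves": [{"tx": 0, "ty": 0, "tz": 0.8, "twist": 0, "grip": 0}, {"tx": 0, "ty": 0, "tz": 0.8, "twist": 0, "grip": 0}, {"tx": 0, "ty": 0, "tz": 0.8, "twist": 0, "grip": 0}]}}

```text
time_s: 13.32
tcp_pos: [516.5, -358.8, 77.1]
ee_rot: [3.073, 0.031, 1.811]
contact_force: [-1.9, 2.1, 7.0]
opening: 0.003
```

Emit:
{"name": "carry_out", "arguments": {"moves": [{"tx": 0, "ty": 0, "tz": -10, "twist": 0, "grip": 0}, {"tx": 0, "ty": 0, "tz": -30, "twist": 0, "grip": 0}, {"tx": 20, "ty": 0, "tz": -40, "twist": 0, "grip": 0}, {"tx": 40, "ty": 0, "tz": -40, "twist": 0, "grip": 0}, {"tx": 40, "ty": 0, "tz": 0, "twist": 0, "grip": 0}, {"tx": 40, "ty": 0, "tz": 0, "twist": 0, "grip": 0}, {"tx": 40, "ty": 0, "tz": 0, "twist": 0, "grip": 0}, {"tx": 40, "ty": 0, "tz": 0, "twist": 0, "grip": 0}, {"tx": 40, "ty": 0, "tz": 0, "twist": 0, "grip": 0}, {"tx": 0, "ty": 0, "tz": 0, "twist": 0, "grip": 0}]}}

```text
time_s: 14.15
tcp_pos: [446.8, -109.7, 185.4]
ee_rot: [3.068, 0.034, 1.803]
contact_force: [-0.3, 0.2, 0.0]
opening: 0.005
```

```bash
python3 go.py; python3 chk.py; python3 meas.py
```

```text
14.15 [ 446.8  -109.67  185.4 ] [3.07 0.03 1.8 ] 0.005146683506210469 [-0.18  0.36  0.38  2.31 -0.32  0.43  0.7 ] [-0.26  0.19  0.03]
-35 [52.8 54.3 55.1]
-28 [53.5 53.4 53.1]
-18 [305.6 454.8 452.6]
-12 [572.3 585.  585. ]
-6 [586.9 587.  585. ]
0 [587.7 588.1 586. ]
6 [606.2 601.2 605.4]
12 [630.1 623.8 618.2]
18 [646.6 646.7 642.3]
28 [670.  669.3 665.2]
35 [683.2 677.3 672.5]
blue top [165.  197.2] 41 [515.8 322.2  69.5] [516.5 323.   66. ]
blue scene [319.5 150.5] 26 [516.6 321.7  66.7] [516.1 322.4  66. ]
green top [369.9 180.2] 40 [ 514.3 -357.    65.6] [ 514.8 -357.8   63. ]
green scene [159.2 267.9] 52 [ 517.2 -359.5   66.2] [ 515.1 -358.6   63. ]
stop top [356. 185.] 37 [ 502.  -308.4   66.6] [ 502.7 -309.4   63. ]
stop scene [170.8 255. ] 46 [ 505.  -310.7   65.4] [ 503.3 -309.9   63. ]
396.79911940046827
[ 449.6 -118.7  185.9] [3.1 0.  1.8]
```

View pics/ctl.png

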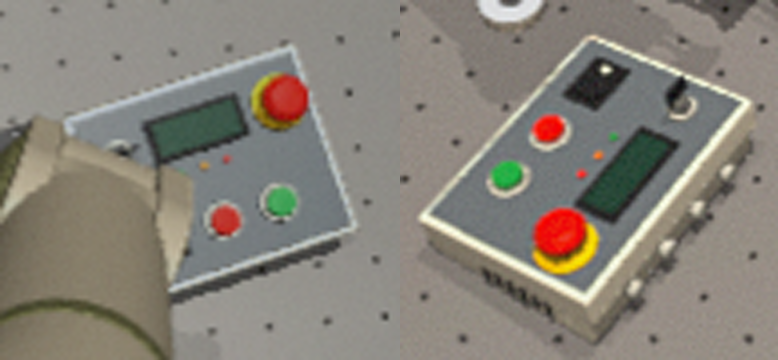

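The controller and buttons are where they began. The top view of the rocker is hidden by the arm, but the scene view shows its white dot at (605,69), still in the ON position. I'm handing in.

```bash
python3 -c "
from station import robot
print(robot.get_state()['contact_force'],robot.hand_in())"
```

```text
the job is handed in; nothing more can be done
[0.16819362 0.0486738  0.17809964] None
```

I brought the laser up in the safe order with closed-fingertip presses and handed the job in at about 14.6 s of the 48 s. No verdict is reported, so the evidence is my own checks:

- **Mains:** I pressed the rocker to its stop at about 51 N. A depth check before moving on showed the ON half level at about 58 mm and the OFF half raised to about 63 mm.
- **Reset:** I pressed the blue button on the smallest interlock box to its bottom. Readings while it was held in ran from 7 to 50 N, against the 4.5 N that full travel needs.
- **Start:** I pressed the green button to its bottom. Readings ran from 7 to 42 N, and it was held in for about 0.3 s, as reset was.
- **Final state:** The blue, green and stop caps measured within about 1 mm of where they began in both cameras. The gripper was clear, with near-zero contact force.

**Not confirmed:**
- The last depth check of the rocker failed because the arm hid it from the top camera. The scene picture showed it still on.
- I did not measure the small things or the bypass button again at the end. The arm travelled well above them and I saw no unexpected contact forces.
- The tool tilted about 4 degrees over the run, which did not affect the presses.

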